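# Unlatch the dish hutch and hold its sprung gate wide

### The job

A colleague needs both hands to take the culture dishes out of the white hutch, so open its barred gate and keep it open. On the roof are two catches: squeeze the paddles of the wide-paddled catch together until its bolt is fully drawn, then do the same with the narrow-paddled catch. Then take the gate by its upright post, swing it out past the click of its detent until it stands wide open, about square to the hutch's front, without disturbing the lidded sample pot, the timer or the beaker, and finish still holding it there with the gripper, because its spring pulls it back.

Things in the scene. Friction and masses are not known exactly. Their poses are not given: they have to be found in the camera images.
- hutch: White hutch fixed on the bench, 140 x 220 mm (x, y), flat roof 100 mm up, two catches on the roof 95 mm apart along y; the wide and narrow catch may stand in either place. Origin under its centre, x pointing into it (gate at -x), y left, z up. Beside the catches' paddles and the gate's post nothing rises more than 16 mm above the roof.
- wide_grip (a point): Middle of the wide-paddled catch, 34 mm above the roof, axes of the hutch. Two upright grey paddles, 34 mm wide along x, 6 mm thick, tops 49 mm above the roof. Fixed one at +y: outer face 21 mm from this point. Sliding one at -y: outer face 21 mm from it when shut. Squeezing along y pushes the sliding one up to 16 mm towards the fixed one (outer faces then 26 mm apart).
- narrow_grip (a point): Middle of the narrow-paddled catch: the same in every way as the wide one, but its paddles are 14 mm wide along x.
- bolt_wide (a joint): How far the wide catch's sliding paddle and bolt are pushed in, m: 0 to 0.003 at the start (shut), 0.016 at the stop. The bolt bars a pin of the gate and sets it free from 0.011 on. It slides stiffly (about 5 N) with no spring and stays where it is left.
- gate_post (a point): On the axis of the gate's upright round grey post, 16 mm diameter, by which it is pulled; moves with the gate. It lies 36 mm above the roof's height, 19 mm below the post's top; the post is free all round from 3 mm above the roof's height. Horizontally 162 mm from the hinge axis and, the gate closed, 27 mm in front of the gate.
- gate_hinge (a point): A fixed point on the gate's vertical hinge axis, at the height of the post's point; axes of the hutch: x into the hutch, y left, z up. The hinge is at the left end of the gate; the gate opens towards -x of the hutch, clockwise seen from above.
- gate (a joint): Opening of the gate (aluminium frame with steel bars, 200 mm wide, 98 mm high), rad: 0 closed (start), 1.57 square to the front, 1.75 the stop. A spring always pulls it shut (1.3 N at the post when closed, 3 N when wide); a detent resists between about 0.45 and 0.95 rad (about 5 N at the post in all). Let go when wide, it swings back towards closed.
- bolt_narrow (a joint): The same for the narrow catch.
- sample_pot: A clear pot with a flat lid, 67 mm diameter, 68 mm high, a bystander; origin at the centre of its underside.
- timer: A small white timer, 60 x 64 x 18 mm, a bystander; origin at the centre of its underside.
- beaker: A clear beaker with a broad foot, 73 mm diameter, 70 mm high, a bystander; origin at the centre of its underside.

How it is judged:
On the way, in this order (a step that is already met when the one before it is completed fails the run):
1. the wide catch is drawn while the narrow one is still shut and the gate closed (value of joint bolt_wide above 0.011 m and value of joint bolt_narrow below 0.006 m and value of joint gate below 0.1 rad), for 0.2 s.
2. then the narrow catch is drawn too (value of joint each of bolt_wide, bolt_narrow above 0.011 m), for 0.2 s.
3. the gate is swung past its detent (value of joint gate above 1.05 rad), for 0.1 s.
At the end, for the whole second after the job is handed in: Both bolts are drawn (at least 10 mm), and the gate stands still, open by more than 1.3 rad (75 degrees), held there by the gripper's fingers (more than 1 N on the gate) (value of joint gate above 1.3 rad and contact force between the fingers and gate above 1 N and velocity of joint gate between -0.1 and 0.1 rad/s and value of joint each of bolt_wide, bolt_narrow above 0.01 m); the arm keeps its last pose, push and grip.
It fails at once if a bystander is disturbed (moved more than 25 mm) (distance of any of sample_pot, timer, beaker from where it was at the start of the episode above 0.025 m).
It also fails if it takes over 64 s, if anything falls off the work surface, if the arm or the gripper's body presses on something with over 40 N, if the wrist force passes 120 N, or if a joint passes its speed limit or range.

### The arm

A 6-joint arm with a two-finger parallel gripper is mounted at the origin on a cart in front of the work surface, level with it; the furniture and walls round the work are solid. World frame = base frame: x ahead of the robot, y to its left, z up, the work surface at z = 0. Lengths are in m, angles in rad, forces in N, time in s.
With the tool pointing down it reaches from about 0.3 to 0.75 m from the base axis. Payload 8.5 kg.
Tool frame: the origin (TCP) lies between the finger pads; the fingertips stand 19 mm ahead of it and the grasp point (between the pads) is the TCP; x points along the fingers, y is the direction in which the jaws open and shut, and the axes are right-handed (so a half turn about x gives the same grasp; the last joint's range is limited). The gripper opens to 88 mm and grips with 3 to 60 N. Pads are 18 mm wide; open, the fingers measure 123 mm over their backs; the gripper's body (75 mm by 187 mm) begins 45 mm behind the grasp point.
Start: joints at [-1.493, 0.381, 1.297, -0, 1.464, -0.215], TCP at [0.159, -0.527, 0.258] pointing down, gripper open.
Joint ranges: [-3.11, 3.11], [-0.89, 2.33], [0.22, 2.48], [-1.42, 4.56], [0.17, 2.85], [-2.88, 2.88]. Speed limits (rad/s): [2.39, 2.39, 3.14, 3.14, 3.14, 3.14].

### API

Orientations are given as a unit quaternion [x, y, z, w].
In Python, from workcell import get_state, imaging, ctrl gives the robot as it stands.
- The arm moves only by the tool jog_arm, never from a script. Its argument "increments" is a list of rows, each an object of numbers: "claw": the opening, from 0 (shut) to 1 (fully open); "tx", "ty", "tz": the shift along the world's x, y, z in mm; "wx", "wy", "wz": the turn, a rotation vector about the world's x, y, z in rad. A call has 1 to 12 rows; each row is the pose to reach, as a shift and turn from the pose measured when the call began; what a row does not reach only later rows make up. A row lasts 1/12 s, in which the tool goes at most 41.7 mm and 7.16 degrees, less where a joint would pass 70% of its speed; a pose out of reach is approached as far as the arm can. A call with a gripper value outside its range is refused whole. The fingers move at their own pace and stop on an object; "squeeze" is the grip in N (left out, the last holds). Time passes only in rows, so rows that repeat a pose let the fingers close. It gives the time, the measured TCP pose, the force and the opening at its end, in the units of the state.
- get_state(): the state, without advancing time (a new reading comes with each control period).
- imaging.camera(name): name is "side" or "top"; returns a dict with "frame" (480x640x3 uint8, red, green, blue), "fx", "fy", "cx", "cy" (pixels), "k1" (the pictures are not rectified: a ray, as slopes to the right and down, at radius r is drawn at 1 + k1 r^2 times it, then the intrinsics apply), "extrinsics" (4x4, takes a point from world to camera coordinates). Camera axes: x right, y up, looking along -z (the intrinsics and any distortion apply to the point x, -y, -z); pixel columns grow to the right and rows downward; lengths in m; the calibration is good to about 2 mm. A picture is of the moment at which its call begins. There is no depth.
- ctrl.finish_job(): hands the job in, once; it reports no verdict.
The state is a dict: "time_s": time; "joint_pos": joint angles; "qvel": joint speeds; "tau": joint torques, N m; "eef_pos": TCP position; "tcp_rot": TCP orientation; "wrist_force": force on the tool from outside, world axes, zero at the start; "moment": the same for the moment, N m; "gripper_width": opening from 0.0 (shut) to 1.0 (fully open).
Only numpy, scipy, OpenCV 4.12 (cv2) and the standard library are available. Lean on these libraries where they do the work, as an engineer would, in place of code of your own. Each camera call takes 0.05 s, during which the arm holds its last target.

## Working session

There is one attempt and no reset: what is moved stays moved. The work goes in short steps, Python scripts to look and compute and a tool call to move; the robot and the scene stay as the last step left them, time stands still between calls to the robot, and variables do not carry over. Pictures are saved under pics/ and viewed, and the job is handed in when it is done.

Besides the shell and the picture viewer there is one more tool, called after "Request:" as a command line: name --argument value ..., lists and objects as JSON in quotes. jog_arm: Moves the arm, as the interface text tells. Its arguments: {"type":"object","properties":{"increments":{"type":"array"},"squeeze":{"type":"number"}},"required":["increments"]}

```bash
mkdir -p pics; ls; python3 - <<'E'
from workcell import get_state, imaging, ctrl
import cv2,pickle
print(get_state())
for n in("top","side"):
    c=imaging.camera(n); cv2.imwrite(f"pics/{n}0.png",c["frame"][:,:,::-1]); pickle.dump(c,open(n+"0.pkl","wb"))
    print({k:v for k,v in c.items() if k!="frame"})
E
```

```text
pics
{'time_s': 0.0, 'joint_pos': array([-1.49326912e+00,  3.81203240e-01,  1.29827364e+00, -7.42472417e-06,
        1.46360248e+00, -2.15289439e-01]), 'qvel': array([-1.78632001e-04,  6.65412508e-04, -5.29495492e-04, -7.98128052e-05,
       -1.79644800e-03, -2.12055837e-04]), 'tau': array([-1.43963007e-03, -4.37935710e+01, -2.24557596e+01,  7.12402398e-02,
        3.52644233e-02, -1.41521737e-04]), 'eef_pos': array([ 0.15873858, -0.52632279,  0.25712952]), 'tcp_rot': array([ 0.69957509,  0.10368167, -0.69950794,  0.10263255]), 'wrist_force': array([-0.34428955, -0.49367543,  0.85295628]), 'moment': array([ 0.00266225, -0.04712411,  0.03821041]), 'gripper_width': 1.0012760046107092}
{'fx': 467.2359127331024, 'fy': 467.2359127331024, 'cx': 314.2853603487945, 'cy': 242.49405179137332, 'k1': -0.1077214024679399, 'extrinsics': array([[-0.00910993, -0.9997628 , -0.01978277,  0.09785292],
       [ 0.9921072 , -0.0115109 ,  0.1248631 , -0.59131968],
       [-0.1250612 , -0.01848913,  0.99197674, -1.07190005],
       [ 0.        ,  0.        ,  0.        ,  1.        ]])}
{'fx': 518.4122720430593, 'fy': 518.4122720430593, 'cx': 315.0468411085376, 'cy': 232.28549683346648, 'k1': 0.01572531278022878, 'extrinsics': array([[ 0.96337835, -0.26797266,  0.00963405, -0.53224256],
       [ 0.11277343,  0.43750054,  0.89211851, -0.19727373],
       [-0.24327827, -0.85836119,  0.45169874, -0.84459798],
       [ 0.        ,  0.        ,  0.        ,  1.        ]])}
```

View pics/top0.png

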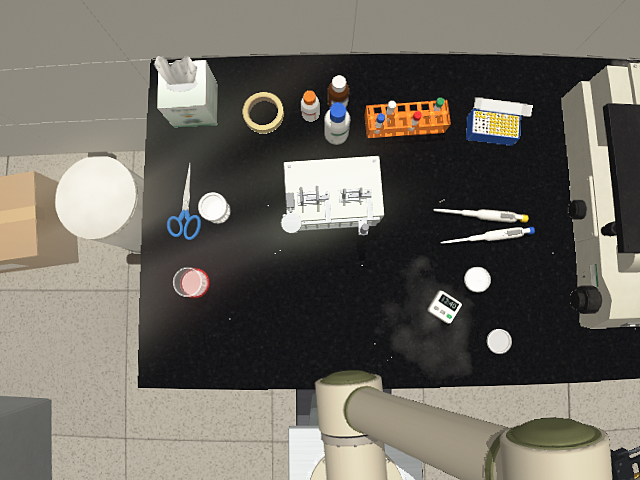

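View pics/side0.png

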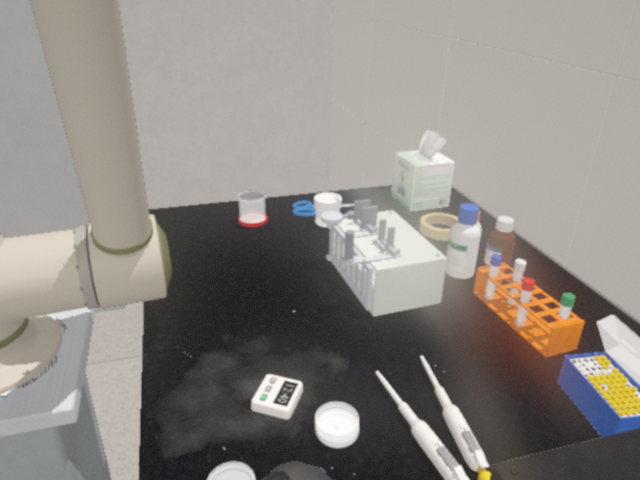

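Top view: the hutch roof spans about (285–383, 157–232), with the post near (364, 228), the beaker at (190, 283), the timer at (445, 307) and the pot at (214, 208). I'll zoom in for the details.

```bash
python3 - <<'E'
import cv2
a=cv2.imread("pics/top0.png")[145:245,270:400]; cv2.imwrite("pics/topz.png",cv2.resize(a,None,fx=6,fy=6,interpolation=cv2.INTER_CUBIC))
a=cv2.imread("pics/side0.png")[185:320,310:450]; cv2.imwrite("pics/sidez.png",cv2.resize(a,None,fx=4.4,fy=4.4,interpolation=cv2.INTER_CUBIC))
E
```

```text
(no output)
```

View pics/topz.png

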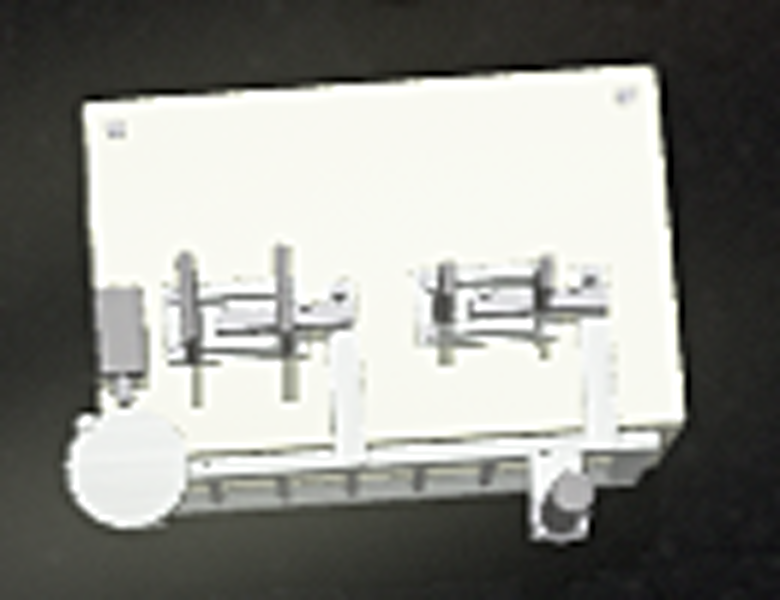

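View pics/sidez.png

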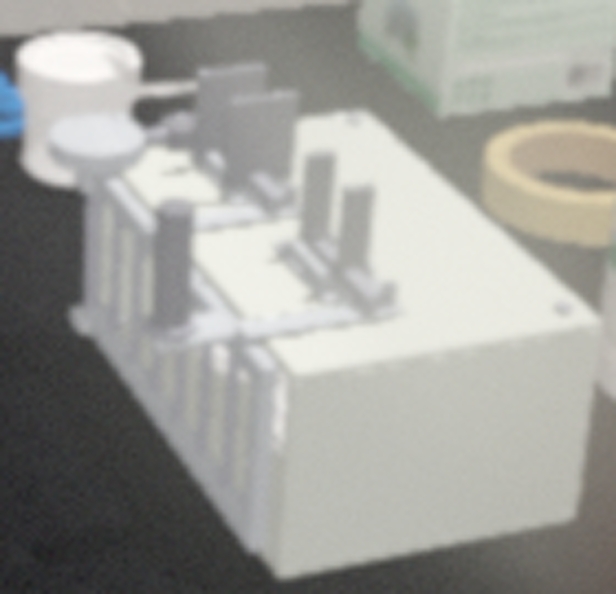

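```bash
cat > h.py <<'E'
import numpy as np,pickle
def load(n): return pickle.load(open(n+".pkl","rb"))
def ray(c,px):
    u=(px[0]-c["cx"])/c["fx"]; v=(px[1]-c["cy"])/c["fy"]
    rd=np.hypot(u,v); r=rd
    for _ in range(30): r=rd/(1+c["k1"]*r*r)
    s=r/rd if rd>0 else 1
    d=np.array([u*s,-v*s,-1]); E=c["extrinsics"]; R=E[:3,:3]
    return -R.T@E[:3,3], R.T@d
def at_z(c,px,z):
    o,d=ray(c,px); return o+d*(z-o[2])/d[2]
def proj(c,P):
    p=c["extrinsics"]@np.append(P,1); u,v=p[0]/-p[2],-p[1]/-p[2]
    k=1+c["k1"]*(u*u+v*v); return np.array([c["fx"]*u*k+c["cx"],c["fy"]*v*k+c["cy"]])
def tz(p): return ((p[0]+.5)/6-.5+270,(p[1]+.5)/6-.5+145)
def sz(p): return ((p[0]+.5)/4.4-.5+310,(p[1]+.5)/4.4-.5+185)
E
python3 - <<'E'
from h import *
T=load("top0");S=load("side0")
print("cams",ray(T,(0,0))[0],ray(S,(0,0))[0])
for nm,p,z in[("BL",(83,102),.1),("BR",(658,66),.1),("FR",(685,425),.1),("posttop",(575,490),.155),("wfixBackTop",(186,252),.149),("wfixFrontTop",(194,352),.149),("wslideBack",(284,245),.149),("wslF",(288,350),.149),("nfixB",(446,263),.149),("nfixF",(444,322),.149),("nslB",(546,255),.149),("nslF",(543,310),.149)]:
    print("T",nm,at_z(T,tz(p),z).round(4))
for nm,p,z in[("BL",(365,112),.1),("BR",(603,325),.1),("FR",(283,378),.1),("posttop",(175,205),.155),("wfF",(200,72),.149),("wfB",(265,66),.149),("wsF",(232,99),.149),("wsB",(297,94),.149),("nfF",(306,157),.149),("nfB",(332,153),.149),("nsF",(344,190),.149),("nsB",(374,187),.149)]:
    print("S",nm,at_z(S,sz(p),z).round(4))
for nm,px in [("pot",(214,208)),("timer",(445,307)),("beaker",(190,283)),("w1",(477,280))]: print(nm,at_z(T,px,.03))
E
```

```text
cams [0.45349085 0.07120459 1.13906972] [ 0.32952586 -0.78128922  0.56262305]
T BL [0.7732 0.16   0.1   ]
T BR [ 0.7845 -0.0609  0.1   ]
T FR [ 0.6443 -0.0669  0.1   ]
T posttop [ 0.6112 -0.0197  0.155 ]
T wfixBackTop [0.7011 0.1183 0.149 ]
T wfixFrontTop [0.6641 0.1156 0.149 ]
T wslideBack [0.7032 0.0828 0.149 ]
T wslF [0.6644 0.0817 0.149 ]
T nfixB [0.6958 0.0243 0.149 ]
T nfixF [0.674  0.0254 0.149 ]
T nslB [ 0.6983 -0.0119  0.149 ]
T nslF [ 0.678  -0.0104  0.149 ]
S BL [0.7698 0.1585 0.1   ]
S BR [ 0.7806 -0.0622  0.1   ]
S FR [ 0.638  -0.0685  0.1   ]
S posttop [ 0.6084 -0.0177  0.155 ]
S wfF [0.6675 0.1188 0.149 ]
S wfB [0.6988 0.118  0.149 ]
S wsF [0.6712 0.0867 0.149 ]
S wsB [0.7013 0.0847 0.149 ]
S nfF [0.6807 0.0225 0.149 ]
S nfB [0.6929 0.0234 0.149 ]
S nsF [ 0.6841 -0.0108  0.149 ]
S nsB [ 0.6971 -0.0112  0.149 ]
pot [0.68096863 0.3358005  0.03      ]
timer [ 0.43604383 -0.21576508  0.03      ]
beaker [0.49879783 0.3910944  0.03      ]
w1 [ 0.49861841 -0.29558676  0.03      ]
```

```bash
python3 - <<'E'
from workcell import get_state
from scipy.spatial.transform import Rotation as R
import numpy as np
s=get_state(); r=R.from_quat(s["tcp_rot"]); print(r.as_matrix().round(3))
y=r.as_matrix()[:,1]; print("jaw yaw",np.arctan2(y[1],y[0]), "target pi/2+.048 ->", np.pi/2+.048)
E
```

```text
[[-0.     0.289 -0.957]
 [ 0.001 -0.957 -0.289]
 [-1.    -0.001 -0.   ]]
jaw yaw -1.2779910461787638 target pi/2+.048 -> 1.6187963267948966
```

Request:
jog_arm --increments '[{"tx": 260, "ty": 310, "wz": -0.12}, {"tx": 260, "ty": 310, "wz": -0.12}, {"tx": 260, "ty": 310, "wz": -0.12}, {"tx": 260, "ty": 310, "wz": -0.12}, {"tx": 525, "ty": 634, "wz": -0.245}, {"tx": 525, "ty": 634, "wz": -0.245}, {"tx": 525, "ty": 634, "wz": -0.245}, {"tx": 525, "ty": 634, "wz": -0.245}, {"tx": 525, "ty": 634, "wz": -0.245}, {"tx": 525, "ty": 634, "wz": -0.245}, {"tx": 525, "ty": 634, "wz": -0.245}, {"tx": 525, "ty": 634, "wz": -0.245}]'

```text
invalid input at $.increments[0]: expected keys claw, tx, ty, tz, wx, wy, wz
```

Request:
jog_arm --increments '[{"tx": 525, "ty": 634, "tz": 0, "wx": 0, "wy": 0, "wz": -0.245, "claw": 1}, {"tx": 525, "ty": 634, "tz": 0, "wx": 0, "wy": 0, "wz": -0.245, "claw": 1}, {"tx": 525, "ty": 634, "tz": 0, "wx": 0, "wy": 0, "wz": -0.245, "claw": 1}, {"tx": 525, "ty": 634, "tz": 0, "wx": 0, "wy": 0, "wz": -0.245, "claw": 1}, {"tx": 525, "ty": 634, "tz": 0, "wx": 0, "wy": 0, "wz": -0.245, "claw": 1}, {"tx": 525, "ty": 634, "tz": 0, "wx": 0, "wy": 0, "wz": -0.245, "claw": 1}, {"tx": 525, "ty": 634, "tz": 0, "wx": 0, "wy": 0, "wz": -0.245, "claw": 1}, {"tx": 525, "ty": 634, "tz": 0, "wx": 0, "wy": 0, "wz": -0.245, "claw": 1}, {"tx": 525, "ty": 634, "tz": 0, "wx": 0, "wy": 0, "wz": -0.245, "claw": 1}, {"tx": 525, "ty": 634, "tz": 0, "wx": 0, "wy": 0, "wz": -0.245, "claw": 1}, {"tx": 525, "ty": 634, "tz": 0, "wx": 0, "wy": 0, "wz": -0.245, "claw": 1}, {"tx": 525, "ty": 634, "tz": 0, "wx": 0, "wy": 0, "wz": -0.245, "claw": 1}]'

```text
time_s: 1.1
eef_pos: [0.4784, -0.1394, 0.2573]
tcp_rot: [-0.707, -0.017, 0.707, -0.016]
wrist_force: [0.6, -1.4, -0.1]
gripper_width: 1.004
```

Request:
jog_arm --increments '[{"tx": 205, "ty": 247, "tz": -20, "wx": 0, "wy": 0, "wz": 0, "claw": 1}, {"tx": 205, "ty": 247, "tz": -20, "wx": 0, "wy": 0, "wz": 0, "claw": 1}, {"tx": 205, "ty": 247, "tz": -20, "wx": 0, "wy": 0, "wz": 0, "claw": 1}, {"tx": 205, "ty": 247, "tz": -20, "wx": 0, "wy": 0, "wz": 0, "claw": 1}, {"tx": 205, "ty": 247, "tz": -20, "wx": 0, "wy": 0, "wz": 0, "claw": 1}, {"tx": 205, "ty": 247, "tz": -20, "wx": 0, "wy": 0, "wz": 0, "claw": 1}, {"tx": 205, "ty": 247, "tz": -20, "wx": 0, "wy": 0, "wz": 0, "claw": 1}, {"tx": 205, "ty": 247, "tz": -20, "wx": 0, "wy": 0, "wz": 0, "claw": 1}, {"tx": 205, "ty": 247, "tz": -20, "wx": 0, "wy": 0, "wz": 0, "claw": 1}, {"tx": 205, "ty": 247, "tz": -20, "wx": 0, "wy": 0, "wz": 0, "claw": 1}, {"tx": 205, "ty": 247, "tz": -20, "wx": 0, "wy": 0, "wz": 0, "claw": 1}, {"tx": 205, "ty": 247, "tz": -20, "wx": 0, "wy": 0, "wz": 0, "claw": 1}]'

```text
time_s: 2.1
eef_pos: [0.683, 0.1066, 0.2376]
tcp_rot: [-0.707, -0.017, 0.707, -0.016]
wrist_force: [0.1, 0.5, -0.2]
gripper_width: 0.999
```

```bash
cat > snap.py <<'E'
import sys,cv2
from workcell import imaging
from h import *
n,k,x0,y0,x1,y1=sys.argv[1],sys.argv[2],*map(int,sys.argv[3:7])
c=imaging.camera(n); pickle.dump(c,open(n+k+".pkl","wb"))
a=c["frame"][y0:y1,x0:x1,::-1]; f=min(800/(x1-x0),600/(y1-y0)); cv2.imwrite(f"pics/{n}{k}.png",cv2.resize(a,None,fx=f,fy=f,interpolation=cv2.INTER_CUBIC)); print("scale",f)
E
python3 snap.py side 1 250 120 490 300
```

```text
scale 3.3333333333333335
```

View pics/side1.png

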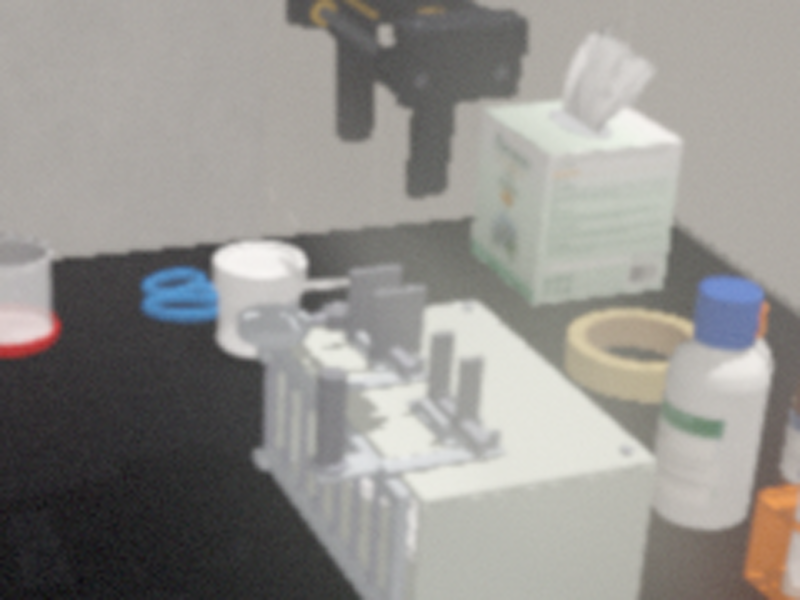

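The side view shows the open gripper directly above the wide paddles, with fingertips at about (355, 137) and (428, 192) in the zoomed picture and paddle tops at about (375, 270) and (400, 290). I'll check the fingertip projection, then descend.

```bash
python3 - <<'E'
from h import *
S=load("side1"); f=10/3
ex=np.array([.9988,.048,0]);ey=np.array([-.048,.9988,0])
t=np.array([.683,.1066,.2186])
for s in(1,-1):
  for b in (44,61.5): print(s,b,((proj(S,t+s*b/1000*ey)-[250,120])*f).round(0))
for nm,g in(("w",[.684,.0995,.149]),("n",[.686,.0055,.149])):
  for s in(1,-1):print(nm,s,((proj(S,np.array(g)+s*.018*ey)-[250,120])*f).round(0))
E
```

```text
1 44 [359. 141.]
1 61.5 [348. 132.]
-1 44 [419. 191.]
-1 61.5 [432. 202.]
w 1 [375. 268.]
w -1 [399. 292.]
n 1 [437. 333.]
n -1 [465. 360.]
```

Request:
jog_arm --increments '[{"tx": 1, "ty": 1, "tz": -40, "wx": 0, "wy": 0, "wz": 0, "claw": 1}, {"tx": 1, "ty": 1, "tz": -55, "wx": 0, "wy": 0, "wz": 0, "claw": 1}, {"tx": 1, "ty": 1, "tz": -65, "wx": 0, "wy": 0, "wz": 0, "claw": 1}, {"tx": 1, "ty": 1, "tz": -65, "wx": 0, "wy": 0, "wz": 0, "claw": 1}]'

```text
time_s: 2.48
eef_pos: [0.6832, 0.1067, 0.1712]
tcp_rot: [-0.706, -0.017, 0.708, -0.016]
wrist_force: [0.0, 0.0, -0.9]
gripper_width: 1.001
```

Consistent within about 2 mm, so I descend to z≈0.137 and squeeze.

Request:
jog_arm --increments '[{"tx": 1, "ty": 1, "tz": -20, "wx": 0, "wy": 0, "wz": 0, "claw": 1}, {"tx": 1, "ty": 1, "tz": -34, "wx": 0, "wy": 0, "wz": 0, "claw": 1}, {"tx": 1, "ty": 1, "tz": -34, "wx": 0, "wy": 0, "wz": 0, "claw": 1}, {"tx": 1, "ty": 1, "tz": -34, "wx": 0, "wy": 0, "wz": 0, "claw": 0.7}, {"tx": 1, "ty": 1, "tz": -34, "wx": 0, "wy": 0, "wz": 0, "claw": 0.7}]' --squeeze 20

```text
time_s: 2.9
eef_pos: [0.6849, 0.1075, 0.1393]
tcp_rot: [-0.707, -0.016, 0.707, -0.016]
wrist_force: [-0.3, 1.0, -0.4]
gripper_width: 0.874
```

Request:
jog_arm --increments '[{"tx": 0, "ty": 0, "tz": 0, "wx": 0, "wy": 0, "wz": 0, "claw": 0.5}, {"tx": 0, "ty": 0, "tz": 0, "wx": 0, "wy": 0, "wz": 0, "claw": 0.4}, {"tx": 0, "ty": 0, "tz": 0, "wx": 0, "wy": 0, "wz": 0, "claw": 0.3}, {"tx": 0, "ty": 0, "tz": 0, "wx": 0, "wy": 0, "wz": 0, "claw": 0.2}, {"tx": 0, "ty": 0, "tz": 0, "wx": 0, "wy": 0, "wz": 0, "claw": 0.2}, {"tx": 0, "ty": 0, "tz": 0, "wx": 0, "wy": 0, "wz": 0, "claw": 0.2}]'

```text
time_s: 3.4
eef_pos: [0.6852, 0.1064, 0.14]
tcp_rot: [0.707, 0.016, -0.707, 0.016]
wrist_force: [-1.0, -5.6, 3.2]
gripper_width: 0.417
```

Request:
jog_arm --increments '[{"tx": 0, "ty": 0, "tz": 0, "wx": 0, "wy": 0, "wz": 0, "claw": 0.1}, {"tx": 0, "ty": 0, "tz": 0, "wx": 0, "wy": 0, "wz": 0, "claw": 0.1}, {"tx": 0, "ty": 0, "tz": 0, "wx": 0, "wy": 0, "wz": 0, "claw": 0.1}, {"tx": 0, "ty": 0, "tz": 0, "wx": 0, "wy": 0, "wz": 0, "claw": 0.1}, {"tx": 0, "ty": 0, "tz": 0, "wx": 0, "wy": 0, "wz": 0, "claw": 0.1}, {"tx": 0, "ty": 0, "tz": 0, "wx": 0, "wy": 0, "wz": 0, "claw": 0.1}]'

```text
time_s: 3.9
eef_pos: [0.685, 0.1087, 0.1401]
tcp_rot: [0.707, 0.017, -0.707, 0.015]
wrist_force: [0.1, 8.4, 0.8]
gripper_width: 0.294
```

Opening 0.294 = 26 mm, so the wide bolt is fully drawn. I'll open, lift and shift to the narrow catch.

Request:
jog_arm --increments '[{"tx": 0, "ty": 0, "tz": 0, "wx": 0, "wy": 0, "wz": 0, "claw": 0.85}, {"tx": 0, "ty": 0, "tz": 0, "wx": 0, "wy": 0, "wz": 0, "claw": 0.85}, {"tx": 0, "ty": 0, "tz": 0, "wx": 0, "wy": 0, "wz": 0, "claw": 0.85}, {"tx": 0, "ty": 0, "tz": 0, "wx": 0, "wy": 0, "wz": 0, "claw": 0.85}, {"tx": 0, "ty": 0, "tz": 20, "wx": 0, "wy": 0, "wz": 0, "claw": 0.85}, {"tx": 0, "ty": 0, "tz": 50, "wx": 0, "wy": 0, "wz": 0, "claw": 0.9}, {"tx": 0, "ty": 0, "tz": 60, "wx": 0, "wy": 0, "wz": 0, "claw": 0.9}, {"tx": 3, "ty": -40, "tz": 60, "wx": 0, "wy": 0, "wz": 0, "claw": 0.9}, {"tx": 3, "ty": -80, "tz": 60, "wx": 0, "wy": 0, "wz": 0, "claw": 0.9}, {"tx": 3, "ty": -95, "tz": 60, "wx": 0, "wy": 0, "wz": 0, "claw": 0.9}, {"tx": 3, "ty": -95, "tz": 60, "wx": 0, "wy": 0, "wz": 0, "claw": 0.9}, {"tx": 3, "ty": -95, "tz": 60, "wx": 0, "wy": 0, "wz": 0, "claw": 0.9}]'

```text
time_s: 4.9
eef_pos: [0.6879, 0.0132, 0.1997]
tcp_rot: [0.707, 0.017, -0.707, 0.015]
wrist_force: [-0.4, 0.9, -0.6]
gripper_width: 0.902
```

```bash
python3 snap.py side 2 250 120 490 300
```

```text
scale 3.3333333333333335
```

View pics/side2.png

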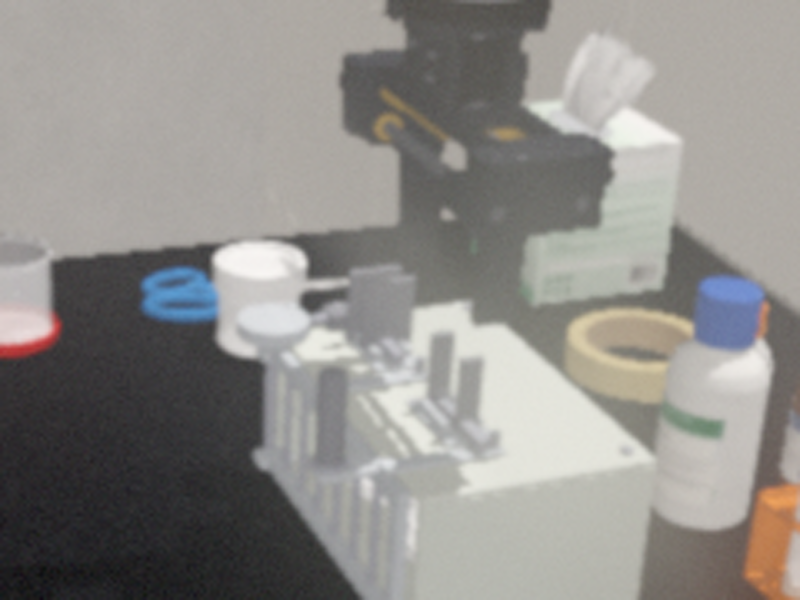

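The wide paddles now nearly coincide, with the sliding one moved in to about (395, 275). The narrow paddles at (441, 335) and (470, 360) are untouched. Descending on the narrow catch.

Request:
jog_arm --increments '[{"tx": 0, "ty": 0, "tz": -30, "wx": 0, "wy": 0, "wz": 0, "claw": 0.9}, {"tx": 0, "ty": 0, "tz": -50, "wx": 0, "wy": 0, "wz": 0, "claw": 0.9}, {"tx": 0, "ty": 0, "tz": -61, "wx": 0, "wy": 0, "wz": 0, "claw": 0.9}, {"tx": 0, "ty": 0, "tz": -61, "wx": 0, "wy": 0, "wz": 0, "claw": 0.9}, {"tx": 0, "ty": 0, "tz": -61, "wx": 0, "wy": 0, "wz": 0, "claw": 0.9}]'

```text
time_s: 5.37
eef_pos: [0.6882, 0.0152, 0.139]
tcp_rot: [0.707, 0.018, -0.707, 0.015]
wrist_force: [0.9, 0.3, 1.0]
gripper_width: 0.899
```

Request:
jog_arm --increments '[{"tx": 0, "ty": 0, "tz": 0, "wx": 0, "wy": 0, "wz": 0, "claw": 0.5}, {"tx": 0, "ty": 0, "tz": 0, "wx": 0, "wy": 0, "wz": 0, "claw": 0.5}, {"tx": 0, "ty": 0, "tz": 0, "wx": 0, "wy": 0, "wz": 0, "claw": 0.4}, {"tx": 0, "ty": 0, "tz": 0, "wx": 0, "wy": 0, "wz": 0, "claw": 0.3}, {"tx": 0, "ty": 0, "tz": 0, "wx": 0, "wy": 0, "wz": 0, "claw": 0.2}, {"tx": 0, "ty": 0, "tz": 0, "wx": 0, "wy": 0, "wz": 0, "claw": 0.1}, {"tx": 0, "ty": 0, "tz": 0, "wx": 0, "wy": 0, "wz": 0, "claw": 0.1}, {"tx": 0, "ty": 0, "tz": 0, "wx": 0, "wy": 0, "wz": 0, "claw": 0.1}, {"tx": 0, "ty": 0, "tz": 0, "wx": 0, "wy": 0, "wz": 0, "claw": 0.1}, {"tx": 0, "ty": 0, "tz": 0, "wx": 0, "wy": 0, "wz": 0, "claw": 0.1}, {"tx": 0, "ty": 0, "tz": 0, "wx": 0, "wy": 0, "wz": 0, "claw": 0.1}, {"tx": 0, "ty": 0, "tz": 0, "wx": 0, "wy": 0, "wz": 0, "claw": 0.1}]' --squeeze 20

```text
time_s: 6.37
eef_pos: [0.6886, 0.0139, 0.1402]
tcp_rot: [0.708, 0.017, -0.706, 0.016]
wrist_force: [-0.3, -5.5, 3.7]
gripper_width: 0.288
```

Narrow bolt fully drawn too (0.288). Open, lift, rotate the jaws across x, and move over the post.

Request:
jog_arm --increments '[{"tx": 0, "ty": 0, "tz": 0, "wx": 0, "wy": 0, "wz": 0, "claw": 0.8}, {"tx": 0, "ty": 0, "tz": 0, "wx": 0, "wy": 0, "wz": 0, "claw": 0.8}, {"tx": 0, "ty": 0, "tz": 0, "wx": 0, "wy": 0, "wz": 0, "claw": 0.8}, {"tx": 0, "ty": 0, "tz": 0, "wx": 0, "wy": 0, "wz": 0, "claw": 0.8}, {"tx": 0, "ty": 0, "tz": 20, "wx": 0, "wy": 0, "wz": 0, "claw": 0.8}, {"tx": 0, "ty": 0, "tz": 50, "wx": 0, "wy": 0, "wz": 0, "claw": 0.8}, {"tx": 0, "ty": 0, "tz": 70, "wx": 0, "wy": 0, "wz": 0, "claw": 0.8}, {"tx": -20, "ty": -8, "tz": 70, "wx": 0, "wy": 0, "wz": 0.12, "claw": 0.8}, {"tx": -40, "ty": -16, "tz": 70, "wx": 0, "wy": 0, "wz": 0.24, "claw": 0.7}, {"tx": -60, "ty": -24, "tz": 70, "wx": 0, "wy": 0, "wz": 0.36, "claw": 0.6}, {"tx": -78, "ty": -32, "tz": 70, "wx": 0, "wy": 0, "wz": 0.48, "claw": 0.6}, {"tx": -78, "ty": -32, "tz": 70, "wx": 0, "wy": 0, "wz": 0.6, "claw": 0.6}]'

```text
time_s: 7.37
eef_pos: [0.6082, -0.0187, 0.2106]
tcp_rot: [0.67, 0.227, -0.67, 0.225]
wrist_force: [0.6, 0.4, 0.6]
gripper_width: 0.598
```

Request:
jog_arm --increments '[{"tx": 0, "ty": 0, "tz": 0, "wx": 0, "wy": 0, "wz": 0.12, "claw": 0.6}, {"tx": 0, "ty": 0, "tz": 0, "wx": 0, "wy": 0, "wz": 0.24, "claw": 0.6}, {"tx": 0, "ty": 0, "tz": 0, "wx": 0, "wy": 0, "wz": 0.36, "claw": 0.6}, {"tx": 0, "ty": 0, "tz": 0, "wx": 0, "wy": 0, "wz": 0.48, "claw": 0.6}, {"tx": 0, "ty": 0, "tz": 0, "wx": 0, "wy": 0, "wz": 0.6, "claw": 0.6}, {"tx": 0, "ty": 0, "tz": 0, "wx": 0, "wy": 0, "wz": 0.72, "claw": 0.6}, {"tx": 0, "ty": 0, "tz": 0, "wx": 0, "wy": 0, "wz": 0.84, "claw": 0.6}, {"tx": 0, "ty": 0, "tz": 0, "wx": 0, "wy": 0, "wz": 0.94, "claw": 0.6}, {"tx": 0, "ty": 0, "tz": 0, "wx": 0, "wy": 0, "wz": 0.94, "claw": 0.6}]'

```text
time_s: 8.12
eef_pos: [0.6081, -0.0185, 0.2106]
tcp_rot: [0.494, 0.507, -0.494, 0.505]
wrist_force: [0.6, 0.5, -0.4]
gripper_width: 0.605
```

```bash
python3 snap.py side 3 250 120 490 300; python3 -c "
from workcell import get_state;s=get_state();print(s['eef_pos'],s['joint_pos'])
from scipy.spatial.transform import Rotation as R
print(R.from_quat(s['tcp_rot']).as_matrix()[:,1])"
```

```text
scale 3.3333333333333335
[ 0.60815936 -0.01856713  0.21058267] [-0.22546662  0.51874514  1.20391689  0.00159144  1.42131928 -0.24468024]
[ 0.99981807  0.01897561 -0.00193661]
```

View pics/side3.png

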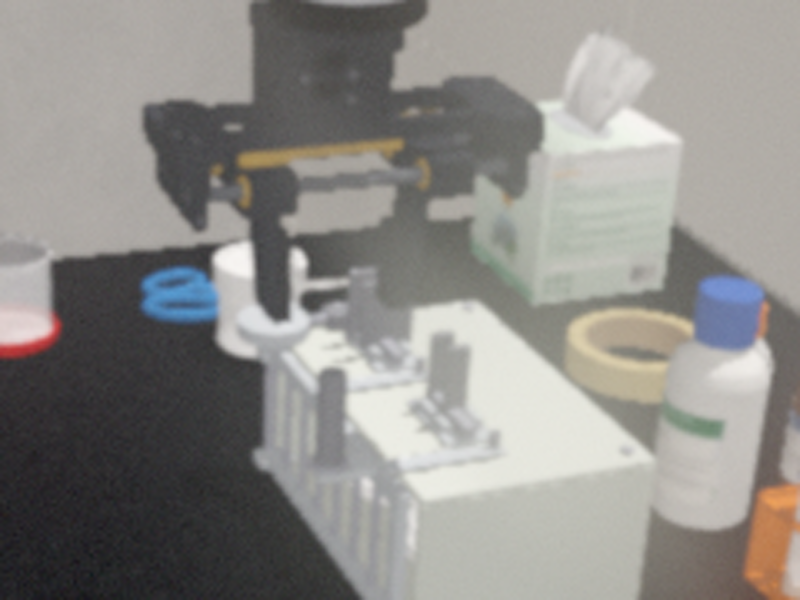

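Both catches now show paired paddles at (380, 300) and (447, 360), and the fingers straddle the post top at (332, 372). Descend and grip.

Request:
jog_arm --increments '[{"tx": 2, "ty": 0, "tz": -30, "wx": 0, "wy": 0, "wz": 0, "claw": 0.6}, {"tx": 2, "ty": 0, "tz": -55, "wx": 0, "wy": 0, "wz": 0, "claw": 0.6}, {"tx": 2, "ty": 0, "tz": -74, "wx": 0, "wy": 0, "wz": 0, "claw": 0.6}, {"tx": 2, "ty": 0, "tz": -74, "wx": 0, "wy": 0, "wz": 0, "claw": 0.6}, {"tx": 2, "ty": 0, "tz": -74, "wx": 0, "wy": 0, "wz": 0, "claw": 0.6}, {"tx": 2, "ty": 0, "tz": -74, "wx": 0, "wy": 0, "wz": 0, "claw": 0.4}, {"tx": 2, "ty": 0, "tz": -74, "wx": 0, "wy": 0, "wz": 0, "claw": 0.3}, {"tx": 2, "ty": 0, "tz": -74, "wx": 0, "wy": 0, "wz": 0, "claw": 0.2}, {"tx": 2, "ty": 0, "tz": -74, "wx": 0, "wy": 0, "wz": 0, "claw": 0.1}, {"tx": 2, "ty": 0, "tz": -74, "wx": 0, "wy": 0, "wz": 0, "claw": 0.05}, {"tx": 2, "ty": 0, "tz": -74, "wx": 0, "wy": 0, "wz": 0, "claw": 0.05}, {"tx": 2, "ty": 0, "tz": -74, "wx": 0, "wy": 0, "wz": 0, "claw": 0.05}]' --squeeze 20

```text
time_s: 9.17
eef_pos: [0.6096, -0.0187, 0.1369]
tcp_rot: [0.495, 0.506, -0.496, 0.503]
wrist_force: [-4.6, -1.1, 3.3]
gripper_width: 0.168
```

```bash
python3 -c "
from h import *
p=np.array([.6095,-.0187]);ex=np.array([.9988,.048]);ey=np.array([-.048,.9988])
h=p+.027*ex+.1597*ey;print(h)
for a in np.arange(0,1.7,.1):
  c,s=np.cos(-a),np.sin(-a);q=h+np.array([[c,-s],[s,c]])@(p-h);print(round(a,1),((q-p)*1000).round(0))"
```

```text
[0.628802   0.14210436]
0.0 [0. 0.]
0.1 [-16.   3.]
0.2 [-32.   7.]
0.3 [-47.  13.]
0.4 [-61.  20.]
0.5 [-75.  29.]
0.6 [-87.  39.]
0.7 [-99.  50.]
0.8 [-109.   63.]
0.9 [-119.   76.]
1.0 [-126.   90.]
1.1 [-133.  105.]
1.2 [-138.  121.]
1.3 [-141.  136.]
1.4 [-142.  152.]
1.5 [-142.  169.]
1.6 [-141.  185.]
```

Gripped the post (about 15–16 mm). Start the swing along the arc.

Request:
jog_arm --increments '[{"tx": -8, "ty": 1, "tz": 0, "wx": 0, "wy": 0, "wz": -0.05, "claw": 0.05}, {"tx": -16, "ty": 3, "tz": 0, "wx": 0, "wy": 0, "wz": -0.1, "claw": 0.05}, {"tx": -24, "ty": 5, "tz": 0, "wx": 0, "wy": 0, "wz": -0.15, "claw": 0.05}, {"tx": -32, "ty": 7, "tz": 0, "wx": 0, "wy": 0, "wz": -0.2, "claw": 0.05}, {"tx": -40, "ty": 10, "tz": 0, "wx": 0, "wy": 0, "wz": -0.25, "claw": 0.05}, {"tx": -47, "ty": 13, "tz": 0, "wx": 0, "wy": 0, "wz": -0.3, "claw": 0.05}, {"tx": -54, "ty": 16, "tz": 0, "wx": 0, "wy": 0, "wz": -0.35, "claw": 0.05}, {"tx": -61, "ty": 20, "tz": 0, "wx": 0, "wy": 0, "wz": -0.4, "claw": 0.05}, {"tx": -61, "ty": 20, "tz": 0, "wx": 0, "wy": 0, "wz": -0.4, "claw": 0.05}]' --squeeze 30

```text
time_s: 9.92
eef_pos: [0.5478, 0.0012, 0.137]
tcp_rot: [-0.585, -0.397, 0.586, -0.395]
wrist_force: [-0.9, -5.7, -1.6]
gripper_width: 0.17
```

```bash
python3 snap.py side 4 190 120 450 315;python3 snap.py top 4 220 120 440 285
```

```text
scale 3.076923076923077
scale 3.6363636363636362
```

View pics/side4.png

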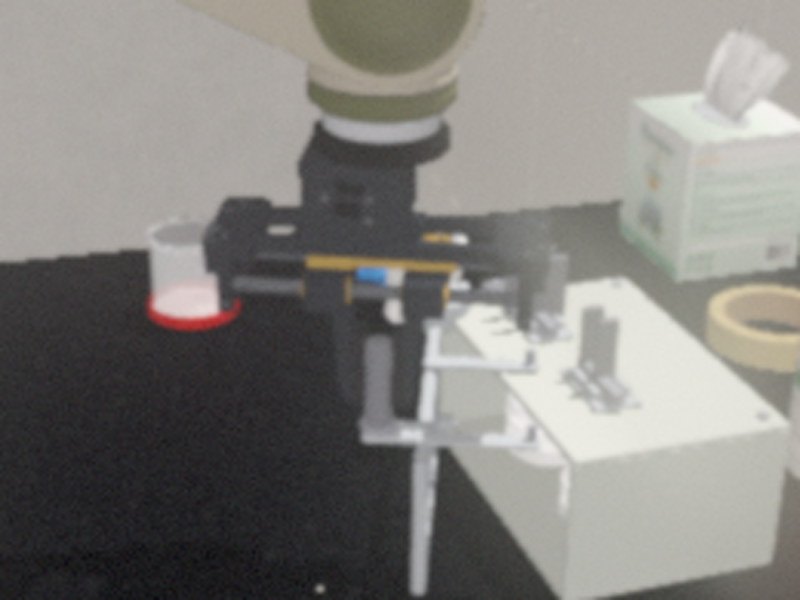

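The gate is following at about 0.4 rad, with the post held between the fingers at (380, 380) and both bolts drawn. Continue through the detent.

Request:
jog_arm --increments '[{"tx": -7, "ty": 4, "tz": 0, "wx": 0, "wy": 0, "wz": -0.05, "claw": 0.05}, {"tx": -14, "ty": 9, "tz": 0, "wx": 0, "wy": 0, "wz": -0.1, "claw": 0.05}, {"tx": -20, "ty": 13, "tz": 0, "wx": 0, "wy": 0, "wz": -0.15, "claw": 0.05}, {"tx": -26, "ty": 18, "tz": 0, "wx": 0, "wy": 0, "wz": -0.2, "claw": 0.05}, {"tx": -32, "ty": 24, "tz": 0, "wx": 0, "wy": 0, "wz": -0.25, "claw": 0.05}, {"tx": -38, "ty": 29, "tz": 0, "wx": 0, "wy": 0, "wz": -0.3, "claw": 0.05}, {"tx": -43, "ty": 36, "tz": 0, "wx": 0, "wy": 0, "wz": -0.35, "claw": 0.05}, {"tx": -48, "ty": 42, "tz": 0, "wx": 0, "wy": 0, "wz": -0.4, "claw": 0.05}, {"tx": -53, "ty": 49, "tz": 0, "wx": 0, "wy": 0, "wz": -0.45, "claw": 0.05}, {"tx": -58, "ty": 55, "tz": 0, "wx": 0, "wy": 0, "wz": -0.5, "claw": 0.05}, {"tx": -62, "ty": 62, "tz": 0, "wx": 0, "wy": 0, "wz": -0.55, "claw": 0.05}, {"tx": -65, "ty": 69, "tz": 0, "wx": 0, "wy": 0, "wz": -0.6, "claw": 0.05}]'

```text
time_s: 11.02
eef_pos: [0.4826, 0.0693, 0.1369]
tcp_rot: [-0.675, -0.207, 0.678, -0.205]
wrist_force: [-9.5, -8.1, 5.5]
gripper_width: 0.169
```

Request:
jog_arm --increments '[{"tx": -4, "ty": 8, "tz": 0, "wx": 0, "wy": 0, "wz": -0.05, "claw": 0.05}, {"tx": -8, "ty": 16, "tz": 0, "wx": 0, "wy": 0, "wz": -0.1, "claw": 0.05}, {"tx": -10, "ty": 24, "tz": 0, "wx": 0, "wy": 0, "wz": -0.15, "claw": 0.05}, {"tx": -13, "ty": 32, "tz": 0, "wx": 0, "wy": 0, "wz": -0.2, "claw": 0.05}, {"tx": -15, "ty": 40, "tz": 0, "wx": 0, "wy": 0, "wz": -0.25, "claw": 0.05}, {"tx": -16, "ty": 48, "tz": 0, "wx": 0, "wy": 0, "wz": -0.3, "claw": 0.05}, {"tx": -17, "ty": 56, "tz": 0, "wx": 0, "wy": 0, "wz": -0.35, "claw": 0.05}, {"tx": -17, "ty": 64, "tz": 0, "wx": 0, "wy": 0, "wz": -0.4, "claw": 0.05}, {"tx": -17, "ty": 72, "tz": 0, "wx": 0, "wy": 0, "wz": -0.45, "claw": 0.05}, {"tx": -17, "ty": 80, "tz": 0, "wx": 0, "wy": 0, "wz": -0.5, "claw": 0.05}, {"tx": -17, "ty": 86, "tz": 0, "wx": 0, "wy": 0, "wz": -0.54, "claw": 0.05}, {"tx": -17, "ty": 86, "tz": 0, "wx": 0, "wy": 0, "wz": -0.54, "claw": 0.05}]'

```text
time_s: 12.02
eef_pos: [0.4656, 0.156, 0.1369]
tcp_rot: [-0.706, -0.02, 0.708, -0.017]
wrist_force: [-4.4, -2.7, 4.2]
gripper_width: 0.174
```

```bash
python3 snap.py side 5 170 100 450 310;python3 snap.py top 5 180 120 420 300
```

```text
scale 2.857142857142857
scale 3.3333333333333335
```

View pics/side5.png

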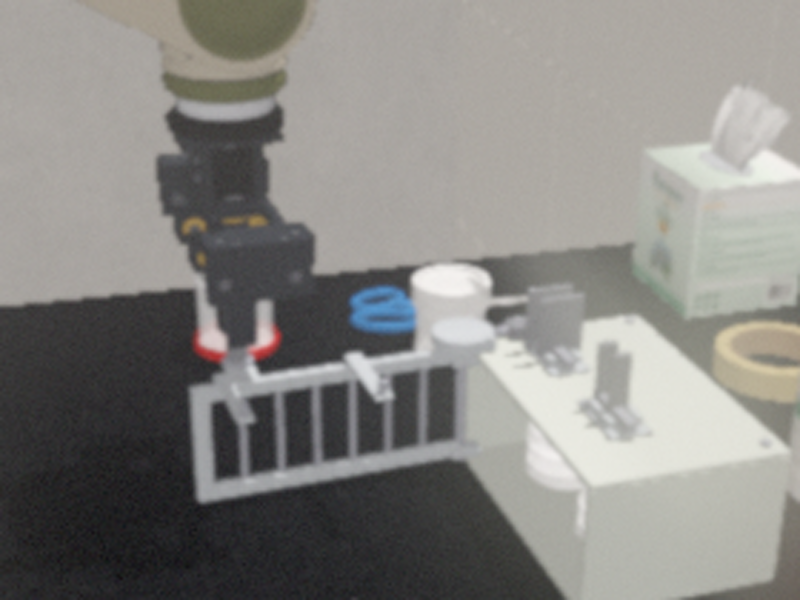

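View pics/top5.png

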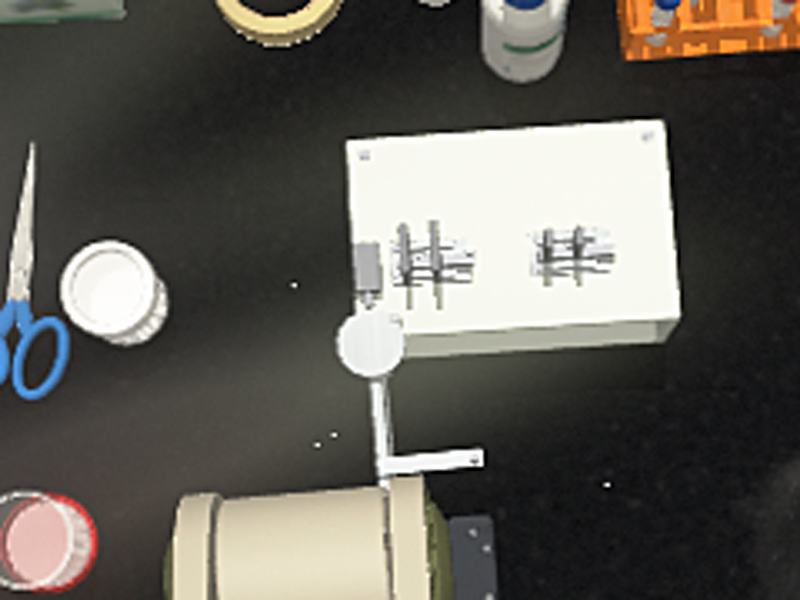

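The gate stands square to the front: in the top view it runs from (372, 345) down to (385, 480). The post is in the fingers, both paddle pairs are together, and the pot and beaker look unmoved. I'll settle and check before handing in.

Request:
jog_arm --increments '[{"tx": 0, "ty": 0, "tz": 0, "wx": 0, "wy": 0, "wz": 0, "claw": 0.05}, {"tx": 0, "ty": 0, "tz": 0, "wx": 0, "wy": 0, "wz": 0, "claw": 0.05}, {"tx": 0, "ty": 0, "tz": 0, "wx": 0, "wy": 0, "wz": 0, "claw": 0.05}, {"tx": 0, "ty": 0, "tz": 0, "wx": 0, "wy": 0, "wz": 0, "claw": 0.05}, {"tx": 0, "ty": 0, "tz": 0, "wx": 0, "wy": 0, "wz": 0, "claw": 0.05}, {"tx": 0, "ty": 0, "tz": 0, "wx": 0, "wy": 0, "wz": 0, "claw": 0.05}]'

```text
time_s: 12.62
eef_pos: [0.4655, 0.1551, 0.1369]
tcp_rot: [-0.706, -0.02, 0.708, -0.018]
wrist_force: [-4.3, -2.9, 2.1]
gripper_width: 0.172
```

```bash
python3 - <<'E'
from workcell import get_state, imaging, ctrl
import cv2,numpy as np
from h import *
s=get_state();print(s["eef_pos"],abs(s["qvel"]).max(),s["wrist_force"],s["gripper_width"])
c=imaging.camera("top");a=load("top0")["frame"];b=c["frame"]
for n,(u,v) in dict(pot=(214,208),timer=(445,307),beaker=(190,283)).items():
    A=a[v-20:v+20,u-20:u+20].astype(int);print(n,abs(A-b[v-20:v+20,u-20:u+20]).mean())
v=np.array([.628802,.14210436])-s["eef_pos"][:2]
print("gate approx",np.pi/2-(np.arctan2(v[1],v[0])) - (np.pi/2-np.arctan2(.1608,.0193)))
print(ctrl.finish_job())
E
```

```text
[0.46548756 0.15514054 0.13689721] 0.0013715637684670037 [-4.31662408 -2.92225735  2.07362437] 0.17159377944357124
pot 0.8416666666666667
timer 0.9785416666666666
beaker 3.9635416666666665
gate approx 1.5309965414146862
the job is handed in; nothing more can be done
None
```

I opened the hutch gate and handed the job in with the gripper still holding it. I squeezed the wide catch first, then the narrow one, then took the post and swung the gate past its detent until it stood square to the front. It took about 12.7 s of the 64 s allowed, and no verdict was reported.

**Last checks:**
- **Catches:** each paddle pair closed to about 26 mm, which is full travel. Both pairs still showed together in the final pictures.
- **Gate:** it stood at about 1.53 rad, worked out from the tool position and my estimate of the hinge. The joints were still.
- **Grip:** the fingers were on the post at about 15 mm opening, slightly under its 16 mm diameter. I set a 30 N squeeze, and the wrist force was about 5.6 N.
- **Bystanders:** a before-and-after picture comparison showed almost no change at the pot and timer. It showed a little at the beaker, probably shadow from the arm, and in the last picture I viewed the beaker looked unmoved.

I saw no failed checks. The only mismatch was an outward pull of up to about 12 N mid-swing from a slightly off arc, which I corrected by about 2 mm.

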